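# Seat a flanged bush in the bore gauge and hold its sunken test switch down with the stylus

### The arm

A 7-joint arm with a two-finger parallel gripper is mounted at the origin on the work surface. World frame = base frame: x ahead of the robot, y to its left, z up, the work surface at z = 0. Lengths are in m, angles in rad, forces in N, time in s.
With the tool pointing down it reaches from about 0.425 to 0.925 m from the base axis. Payload 6.8 kg.
Tool frame: the origin (TCP) lies at the very end of the fingers, on their centre line; the grasp point (between the pads) lies 19 mm behind it; z points along the fingers, y is the line along which they close (so a half turn about z gives the same grasp; the last joint's range is limited). The gripper opens to 85 mm and grips with 20 to 120 N. Pads are 22 mm wide; open, the fingers measure 114 mm over their backs; the gripper's body (76 mm by 85 mm) begins 54 mm behind the grasp point. The pads swing forward as they close: fully open they stand 13 mm farther back than shut.
Start: joints at [-1.286, 0.477, 0.022, 1.555, -0.011, 1.109, -0.083], TCP at [0.258, 0.624, 0.231] pointing down, gripper open.
Joint ranges: [-2.96, 2.96], [-0.34, 2.1], [-1.41, 1.46], [0.24, 2.44], [-1.37, 4.51], [0.17, 1.92], [-2.96, 2.96]. Speed limits (rad/s): [2.39, 2.39, 3.14, 3.14, 3.14, 3.14, 3.14].

### API

Orientations are given as a rotation vector (axis times angle).
In Python, from bench import get_obs, viewer, r gives the robot as it stands. The module is installed in compiled form; this text tells all that it offers.
- The arm moves only by the tool play_rows, never from a script. Its argument "commands" is a list that holds one entry, the list of rows, each a list of 5 numbers: the gripper's target within -1 to 1 (shut at 1, half-way at 0, fully open at -1), then the shift along the tool's x, y, z scaled (see below), then the turn about the tool's z scaled (see below). A call has 1 to 12 rows; each row is the pose to reach, as a shift and turn from the pose commanded when the call began, along the tool's axes at that moment; what a row does not reach only later rows make up. The controller multiplies each number of a shift by 0.2 m and each number of a turn by pi/2 rad. A row lasts 1/12 s, in which the tool goes at most 41.7 mm and 7.16 degrees, less where a joint would pass 70% of its speed; a pose out of reach is approached as far as the arm can. A call with a number of a shift or a turn outside -1 to 1 is refused whole. A call with a gripper value outside its range is refused whole. The fingers move at their own pace and stop on an object; "grip_force" is the grip in N (left out, the last holds). Time passes only in rows, so rows that repeat a pose let the fingers close. It gives the time, the measured TCP pose, the force, the opening and the grip force at its end, in the units of the state.
- get_obs(): the state, without advancing time (a new reading comes with each control period).
- viewer.grab_frame(name): name is "scene" or "top" or "wrist"; returns a dict with "pixels" (400x640x3 uint8, red, green, blue), "fovy" (degrees; the focal length in pixels is half the picture's height over the tangent of half this angle, whatever the lens; pixels are square), "cx", "cy" (the principal point, pixels), "world_to_cam" (4x4, takes a point from world to camera coordinates); the wrist camera has in their place "hand_eye" (4x4, takes a point from camera to tool coordinates, whose origin is the TCP and whose axes are the flange's). Camera axes: x right, y up, looking along -z (the intrinsics and any distortion apply to the point x, -y, -z); pixel columns grow to the right and rows downward; lengths in m; the calibration is good to about 2 mm. A picture is of the moment at which its call begins: read the wrist's pose just before it. There is no depth.
- r.hand_in(): hands the job in; it is judged then, once.
Trained networks look in a picture, given as the dict that the camera call returned (one of the last four; its "shot" number tells which), for a name from the list of things; names that differ only in an ending like _2 or _b are one class to them, and where a whole thing is asked for, a point or a joint stands for the part that bears it (a point fixed in the world has none). Each returns a list of dicts, best first, with "score" (0 to 1); they miss things now and then, are a little off and sometimes report something else, mostly with a low value. They report only what shows in the picture. A call takes as long as a camera call. They do not tell look-alikes from the thing itself.
- viewer.trace(picture, thing): "pixels" (400x640 bool, what is visible of it) and "rect" ([left, top, right, bottom] in pixels, round what is visible of it).
The state is a dict: "clock": time; "joints": joint angles; "qvel": joint speeds; "tau": joint torques, N m; "tcp_pos": TCP position; "orientation": TCP orientation; "contact_force": force on the tool from outside, world axes, zero at the start; "moment": the same for the moment, N m; "grip_width": finger opening in m; "gripper_force": force on a finger pad.
Only numpy, scipy, OpenCV 4.12 (cv2) and the standard library are available. Lean on these libraries where they do the work, as an engineer would, in place of code of your own. Each camera call takes 0.05 s, during which the arm holds its last target. There are 200 camera calls.

### The job

From the cork tray, take the flanged bush that stands on its flange and seat it fully home in the gauge's round pocket, flange down, and let go of it. Then take the slim stylus out of the wooden stand, reach it down through the bush's bore and press the test switch sunk beneath it well down, and finish the job while still gripping the stylus and holding the switch down, with the bush still seated. Leave everything else on the bench where it is.

Things in the scene. Friction and masses are not known exactly. Their poses are not given: they have to be found in the camera images.
- gauge: bore gauge, fixed to the bench: aluminium block 120 x 110 mm (its x and y), 40 mm high, with a round pocket 43 mm across and 6 mm deep in the middle of its top; along its +x edge a grey display box 90 mm wide, 45 mm high, 60 to 86 mm off the pocket's axis. Origin: centre of the block's underside, on the pocket's axis; z up
- pocket (a point): centre of the pocket's floor, 34 mm above the bench; an 18 mm bore goes on down from here to the switch. z up
- switch (a joint): the test switch, a white round plunger 14 mm across, sunk in the bore under the pocket: its top is 8 mm below the pocket's floor when up. Value in m: 0 = up, 0.008 = fully down. Spring: about 1 N starts it, 4 N at half way, 7 N fully down; it springs back when let go
- switch_top (a point): centre of the switch's top face, on the pocket's axis; moves with the switch
- bush: steel flanged bush standing on its flange on the tray's cork floor: flange 40 mm across and 6 mm thick, above it a round body 28 mm across; 30 mm high in all, straight through bore 14 mm across. About 140 g. Origin: centre of the flange's underside; z up, from the flange towards the body
- bush_inverted: bystander: an identical flanged bush standing the wrong way, on the end of its body, with its 40 mm flange on top; on the same tray, near the other one. Origin: centre of its underside; leave it alone
- stylus: steel stylus upright in one of the stand's holes: round rod 6 mm across, 65 mm long, below a round collar 30 mm across and 5 mm thick that rests on the stand; above the collar a slim square handle 14 x 14 mm, 55 mm long (sides along its x and y). 125 mm long in all, about 90 g. Origin: lower tip of the rod; z up along the stylus
- stylus_grip (a point): point inside the stylus's handle, 100 mm above the tip, 30 mm above the collar's top
- plug: bystander: plug gauge in the other hole of the stand, a thick rod 15 mm across under a wide round knob 34 mm across and 30 mm high; too thick for the bush's bore. Origin: the lower end of its rod; z up
- stand: wooden stand, fixed to the bench: block 60 x 140 mm (its x and y), 70 mm high, with two upright holes 20 mm across at 38 mm either side of its middle along its y. Which hole has the stylus varies. Origin: centre of its underside; z up
- tray: shallow tray fixed to the bench: 200 x 180 mm (its x and y), cork floor 8 mm above the bench, steel rim 14 mm above the bench. Origin: centre of its underside
- nut: bystander: plain round steel nut on the tray, 30 mm across, 14 mm high, no flange. Origin: centre of its underside
- sleeve: bystander: plain thin steel sleeve on the tray, 24 mm across, 35 mm high, no flange. Origin: centre of its underside
- driver: bystander: screwdriver lying on the bench beyond the tray
- brush: bystander: brush lying on the bench beyond the tray
There are look-alikes about, which are no part of the job. What is shaped like the stylus but purple is not meant. Several things have the shape of the stand; the one meant has the colours described above.

How it is judged:
On the way, in this order (a step that is already met when the one before it is completed fails the run):
1. the bush is fully home in the pocket, flange down, and let go (horizontal distance between bush and pocket below 0.004 m and z of bush in the frame of pocket between -0.003 and 0.0025 m and angle between bush's own z axis and vertical below 0.08 rad and contact force between bush and the fingers below 0.1 N), for 0.3 s.
2. the stylus is gripped and drawn out of the stand (z of stylus in the frame of stand above 0.075 m and contact force between stylus and the fingers above 1 N), for 0.1 s.
At the end, for the whole second after the job is handed in: Switch held at least 4 of its 8 mm down by the stylus tip (within 8 mm of its axis, over 1.5 N), stylus gripped (over 2 N), within 0.2 rad of upright; bush let go in the pocket flange down: within 4 mm of the axis, 2.5 mm of the floor, 0.08 rad of upright (horizontal distance between bush and pocket below 0.004 m and z of bush in the frame of pocket between -0.003 and 0.0025 m and angle between bush's own z axis and vertical below 0.08 rad and value of joint switch above 0.004 m and horizontal distance between stylus and switch_top below 0.008 m and distance between stylus and switch_top below 0.009 m and contact force between bush and the fingers below 0.5 N and contact force between stylus and gauge above 1.5 N and contact force between stylus and the fingers above 2 N and angle between stylus's own z axis and vertical below 0.2 rad); the arm keeps its last pose, push and grip.
It fails at once if the inverted bush, the plug gauge, the nut, the sleeve, the screwdriver or the brush is moved more than 30 mm (distance of any of bush_inverted, plug, nut, sleeve, driver, brush from where it was at the start of the episode above 0.03 m).
It also fails if it takes over 58 s, if anything falls off the work surface, if the arm or the gripper's body presses on something with over 40 N, if the wrist force passes 120 N, or if a joint passes its speed limit or range.

## Working session

There is one attempt and no reset: what is moved stays moved. The work goes in short steps, Python scripts to look and compute and a tool call to move; the robot and the scene stay as the last step left them, time stands still between calls to the robot, and variables do not carry over. Pictures are saved under pics/ and viewed, at most 10 in all, crops included, and the job is handed in when it is done.

Besides the shell and the picture viewer there is one more tool, called after ">>>" as a command line: name --argument value ..., lists and objects as JSON in quotes. play_rows: Moves the arm, as the interface text tells. Shifts and turns lie within -1 to 1; 1 stands for 0.2 m of shift or pi/2 rad of turn. Its arguments: {"type":"object","properties":{"commands":{"type":"array","items":{"type":"array","items":{"type":"array","items":{"type":"number","minimum":-1,"maximum":1}}}},"grip_force":{"type":"number"}},"required":["commands"]}

```bash
mkdir -p pics; cat > h.py <<'E'
import numpy as np, cv2
from bench import get_obs, viewer, r
from scipy.spatial.transform import Rotation as R
def grab(n):
    o=get_obs(); f=viewer.grab_frame(n)
    if 'world_to_cam' in f: C=np.linalg.inv(np.array(f['world_to_cam']))
    else:
        T=np.eye(4);T[:3,:3]=R.from_rotvec(o['orientation']).as_matrix();T[:3,3]=o['tcp_pos'];C=T@np.array(f['hand_eye'])
    f['C']=C; return f
def save(f,n,crop=None,s=1):
    p=f['pixels'][:,:,::-1]
    if crop: p=p[crop[1]:crop[3],crop[0]:crop[2]]
    cv2.imwrite('pics/'+n,cv2.resize(p,None,fx=s,fy=s,interpolation=cv2.INTER_CUBIC))
def foc(f): return 200/np.tan(np.radians(f['fovy'])/2)
def toz(f,u,v,z):
    k=foc(f); d=f['C'][:3,:3]@np.array([(u-f['cx'])/k,-(v-f['cy'])/k,-1]); o=f['C'][:3,3]
    return o+d*(z-o[2])/d[2]
def pix(f,p):
    q=np.linalg.inv(f['C'])@np.append(p,1); k=foc(f); return f['cx']+k*q[0]/-q[2], f['cy']-k*q[1]/-q[2]
E
python3 - <<'E'
from h import *
o=get_obs(); print({k:np.round(v,3) for k,v in o.items()})
for n in ['scene','top','wrist']:
    f=grab(n); save(f,n+'0.png'); print(n,{k:(v if np.ndim(v)<2 else np.round(v,3).tolist()) for k,v in f.items() if k not in('pixels','C')})
    for t in ['gauge','bush','bush_inverted','stylus','plug','stand','tray']:
        print(t,[(round(d['score'],2),np.round(d['rect']).tolist()) for d in viewer.trace(f,t)][:4])
a=cv2.imread('pics/scene0.png');b=cv2.imread('pics/top0.png')
E
```

```text
{'clock': np.float64(0.0), 'joints': array([-1.286,  0.478,  0.022,  1.556, -0.011,  1.109, -0.083]), 'qvel': array([-0.   , -0.001,  0.   , -0.001, -0.   ,  0.   ,  0.   ]), 'tau': array([ 1.0000e-03, -5.9646e+01,  1.6080e+00, -2.8119e+01,  1.2000e-02,
        9.0000e-03,  0.0000e+00]), 'tcp_pos': array([0.258, 0.623, 0.23 ]), 'orientation': array([-6.130e-01, -3.081e+00,  3.000e-03]), 'contact_force': array([-0.218,  0.272,  0.315]), 'moment': array([ 0.002, -0.022, -0.037]), 'gripper_force': np.float64(0.0), 'grip_width': np.float64(0.085)}
scene {'fovy': 54.164727060954576, 'cx': 322.9961936355109, 'cy': 202.6146882228728, 'world_to_cam': [[0.634, 0.773, 0.001, -0.393], [-0.493, 0.403, 0.771, 0.243], [0.596, -0.49, 0.637, -1.249], [0.0, 0.0, 0.0, 1.0]], 'shot': 1}
gauge [(0.91, [376.0, 144.0, 442.0, 195.0]), (0.66, [249.0, 168.0, 363.0, 244.0])]
bush [(0.48, [277.0, 199.0, 292.0, 216.0])]
bush_inverted [(0.77, [305.0, 173.0, 315.0, 189.0]), (0.16, [144.0, 249.0, 168.0, 281.0])]
stylus [(0.8, [157.0, 279.0, 182.0, 327.0]), (0.67, [144.0, 251.0, 168.0, 280.0])]
plug [(0.86, [178.0,
[... 402 characters left out ...]
]], 'shot': 2}
gauge [(0.81, [162.0, 186.0, 217.0, 246.0])]
bush [(0.67, [316.0, 244.0, 326.0, 256.0])]
bush_inverted [(0.66, [275.0, 259.0, 288.0, 271.0])]
stylus [(0.59, [444.0, 192.0, 459.0, 204.0]), (0.53, [441.0, 225.0, 461.0, 233.0])]
plug [(0.49, [412.0, 223.0, 428.0, 235.0])]
stand [(0.81, [401.0, 272.0, 467.0, 301.0]), (0.6, [397.0, 218.0, 463.0, 241.0])]
tray [(0.75, [263.0, 205.0, 338.0, 289.0])]
wrist {'fovy': 60.32907438040222, 'cx': 312.48483772435736, 'cy': 200.43485235437683, 'hand_eye': [[0.001, 0.949, 0.314, 0.081], [1.0, -0.001, -0.0, 0.001], [0.0, 0.314, -0.949, -0.142], [0.0, 0.0, 0.0, 1.0]], 'shot': 3}
gauge []
bush []
bush_inverted []
stylus []
plug []
stand []
tray []
```

```bash
python3 - <<'E'
import cv2,numpy as np
a=cv2.imread('pics/scene0.png')[130:340,90:450];b=cv2.imread('pics/top0.png')[160:320,140:480]
a=cv2.resize(a,(800,467),interpolation=cv2.INTER_CUBIC);b=cv2.resize(b,(800,376),interpolation=cv2.INTER_CUBIC)
cv2.imwrite('pics/a.png',a);cv2.imwrite('pics/b.png',b)
E
```

```text
(no output)
```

View pics/a.png

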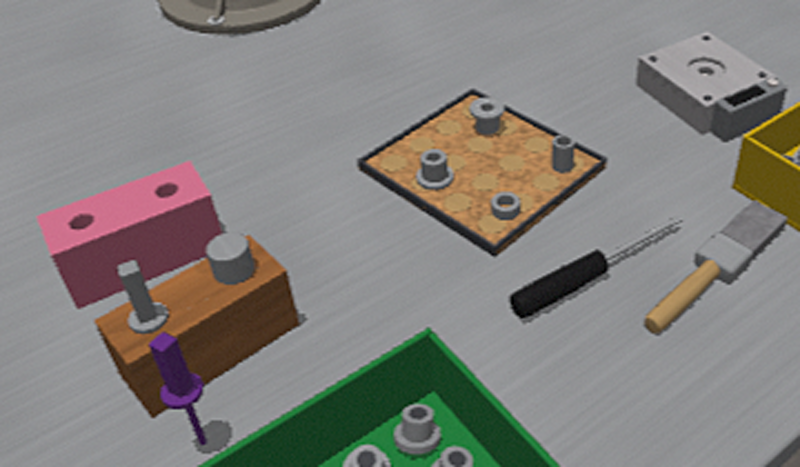

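View pics/b.png

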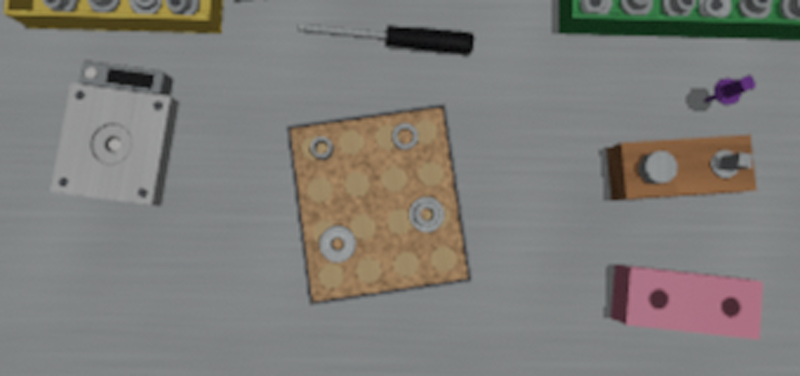

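Upright bush is at crop b (427,214) (small ring inside a wide flange) and crop a (434,168). The inverted one is at b (337,243), and bushes in the green and yellow boxes are not meant. The stylus meant is the steel one in the brown stand, b (727,163), next to the plug at b (660,167). The purple stylus at b (730,90) and the pink stand are look-alikes. The gauge pocket is at b (111,144).

```bash
python3 - <<'E'
from h import *
f=grab('top'); g=grab('scene')
B=lambda u,v:(140+u/2.353,160+v/2.353); A=lambda u,v:(90+u/2.222,130+v/2.222)
for n,b,a,z in [('bush',(427,214),(434,156),.038),('bush_inv',(337,243),(486,104),.038),('pocket',(111,144),(706,66),.036),('collar',(724,163),(147,318),.075),('plug',(658,167),(231,246),.1),('nut',(405,137),(506,199),.022),('sleeve',(321,148),(563,140),.043)]:
    print(n,toz(f,*B(*b),z).round(3),toz(g,*A(*a),z).round(3))
for n,b in [('g1',(80,96)),('g2',(158,105)),('g3',(143,192)),('g4',(63,182))]: print(n,toz(f,*B(*b),.04).round(3))
for n,b in [('s1',(622,145)),('s2',(751,137)),('s3',(755,189)),('s4',(622,198))]: print(n,toz(f,*B(*b),.07).round(3))
o=get_obs();print(R.from_rotvec(o['orientation']).as_matrix().round(3),o['clock'])
E
```

```text
bush [ 0.516 -0.03   0.038] [ 0.518 -0.029  0.038]
bush_inv [0.483 0.067 0.038] [0.48  0.069 0.038]
pocket [0.584 0.316 0.036] [0.582 0.321 0.036]
collar [ 0.577 -0.343  0.075] [ 0.58  -0.346  0.075]
plug [ 0.569 -0.265  0.1  ] [ 0.573 -0.267  0.1  ]
nut [ 0.601 -0.004  0.022] [ 0.604 -0.002  0.022]
sleeve [0.585 0.087 0.043] [0.588 0.088 0.043]
g1 [0.636 0.352 0.04 ]
g2 [0.628 0.267 0.04 ]
g3 [0.533 0.277 0.04 ]
g4 [0.542 0.364 0.04 ]
s1 [ 0.594 -0.236  0.07 ]
s2 [ 0.606 -0.375  0.07 ]
s3 [ 0.55  -0.377  0.07 ]
s4 [ 0.537 -0.235  0.07 ]
[[-0.924  0.383  0.   ]
 [ 0.383  0.924  0.   ]
 [ 0.     0.    -1.   ]] 1.3
```

>>> play_rows --commands '[[[-1,-1,-1,0,-0.178],[-1,-1,-1,0,-0.178],[-1,-1,-1,0,-0.178],[-1,-1,-1,0,-0.178],[-1,-1,-1,0,-0.178],[-1,-1,-1,0,-0.178],[-1,-1,-1,0,-0.178],[-1,-1,-1,0,-0.178],[-1,-1,-1,0,-0.178]]]'

```text
clock: 2.05
tcp_pos: [0.3678, 0.3604, 0.2317]
orientation: [0.185, 3.136, 0.001]
contact_force: [-0.6, 0.1, 0.9]
grip_width: 0.0854
gripper_force: 0.0
```

>>> play_rows --commands '[[[-1,-0.49,-0.925,0,0],[-1,-0.49,-0.925,0,0],[-1,-0.49,-0.925,0,0],[-1,-0.49,-0.925,0,0],[-1,-0.49,-0.925,0,0],[-1,-0.49,-0.925,0,0],[-1,-0.49,-0.925,0,0]]]'

```text
clock: 2.63
tcp_pos: [0.4439, 0.1665, 0.2315]
orientation: [0.183, 3.136, 0.0]
contact_force: [-0.1, 1.3, 0.3]
grip_width: 0.0851
gripper_force: 0.0
```

>>> play_rows --commands '[[[-1,-0.49,-0.925,0.3,0],[-1,-0.49,-0.925,0.3,0],[-1,-0.49,-0.925,0.3,0],[-1,-0.49,-0.925,0.3,0],[-1,-0.49,-0.925,0.3,0],[-1,-0.49,-0.925,0.3,0],[-1,-0.49,-0.925,0.3,0],[-1,-0.49,-0.925,0.3,0]]]'

```text
clock: 3.3
tcp_pos: [0.5199, -0.0252, 0.1709]
orientation: [-0.175, -3.136, -0.001]
contact_force: [-0.6, 0.1, 0.3]
grip_width: 0.0854
gripper_force: 0.0
```

```bash
python3 - <<'E'
from h import *
o=get_obs();print(o['tcp_pos'],o['clock'])
f=grab('wrist');save(f,'w1.png',None,1.2)
for t in ['bush','bush_inverted']: print(t,[(round(d['score'],2),np.round(d['rect']).tolist()) for d in viewer.trace(f,t)][:3])
print(pix(f,[.517,-.0295,.038]),pix(f,[.517,-.0295,.008]))
E
```

```text
[ 0.51987406 -0.02519953  0.17089325] 3.3
bush [(0.93, [284.0, 158.0, 330.0, 203.0]), (0.69, [328.0, 246.0, 358.0, 280.0])]
bush_inverted [(0.69, [397.0, 105.0, 447.0, 159.0])]
(np.float64(306.1647819874379), np.float64(186.15505237556295)) (np.float64(306.71748847210955), np.float64(177.14983469874323))
```

View pics/w1.png

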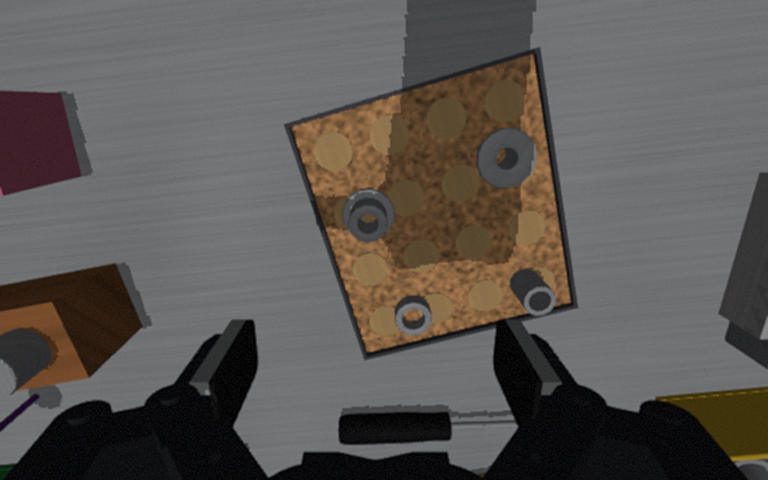

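The upright bush is confirmed at wrist-picture (368,217), flange at the bottom and narrow ring on top. The inverted one is at (506,157), and the nut and sleeve are below. I'll go lower and refine.

>>> play_rows --commands '[[[-1,0.017,-0.024,0.35,0],[-1,0.017,-0.024,0.35,0],[-1,0.017,-0.024,0.35,0],[-1,0.017,-0.024,0.35,0]]]'

```text
clock: 3.78
tcp_pos: [0.5147, -0.0305, 0.101]
orientation: [-0.175, -3.134, -0.0]
contact_force: [0.0, 0.5, 0.7]
grip_width: 0.0853
gripper_force: 0.0
```

```bash
python3 - <<'E'
from h import *
o=get_obs();print(o['tcp_pos'],o['clock'])
f=grab('wrist')
print('tcp pix',pix(f,o['tcp_pos']))
d=viewer.trace(f,'bush')[0];print(d['score'],d['rect'])
l,t,rr,b=[int(x) for x in d['rect']];l-=10;t-=10;rr+=10;b+=10
save(f,'w2.png',(l,t,rr,b),6);print(l,t)
for z in(.038,.014,.008): print(pix(f,[.517,-.0295,z]))
E
```

```text
[ 0.51467559 -0.03051482  0.10096045] 3.7833
tcp pix (np.float64(311.2564463575112), np.float64(269.3109465126232))
0.75 [283.5, 182.2, 342.7, 243.5]
273 172
(np.float64(313.5827041047223), np.float64(223.08802378006433))
(np.float64(313.4857444029659), np.float64(210.3963930164312))
(np.float64(313.4642775740021), np.float64(207.58647237992713))
```

View pics/w2.png

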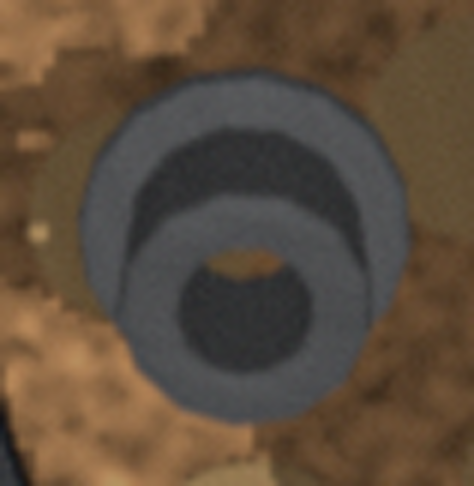

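Top ring centre is at about (313.9,223.3), so the bush is at (0.517,-0.029). Descending to grip it.

>>> play_rows --commands '[[[-1,-0.011,0.006,0.42,0],[-1,-0.011,0.006,0.42,0],[-1,-0.011,0.006,0.42,0],[-1,-0.011,0.006,0.42,0],[1,-0.011,0.006,0.42,0],[1,-0.011,0.006,0.42,0],[1,-0.011,0.006,0.42,0],[1,-0.011,0.006,0.42,0],[1,-0.011,0.006,0.42,0],[1,-0.011,0.006,0.42,0],[1,-0.011,0.006,0.42,0],[1,-0.011,0.006,0.42,0]]]' --grip_force 40

```text
clock: 4.88
tcp_pos: [0.5189, -0.0308, 0.019]
orientation: [0.178, 3.134, 0.001]
contact_force: [-3.2, 0.6, 13.5]
grip_width: 0.027
gripper_force: 38.5
```

>>> play_rows --commands '[[[1,0,0,-0.02,0],[1,0,0,-0.5,0],[1,0,0,-0.5,0],[1,0,0,-0.5,0],[1,0,0,-0.5,0],[1,0,0,-0.5,0]]]'

```text
clock: 5.38
tcp_pos: [0.5182, -0.0307, 0.118]
orientation: [0.177, 3.135, 0.001]
contact_force: [0.4, 0.5, -1.7]
grip_width: 0.0266
gripper_force: 39.9
```

```bash
python3 - <<'E'
from h import *
o=get_obs();print(o['tcp_pos'],o['orientation'],o['grip_width'],o['contact_force'])
f=grab('wrist')
d=viewer.trace(f,'bush')[:2];print([(x['score'],x['rect']) for x in d])
M=R.from_rotvec(o['orientation']).as_matrix()
print('to pocket tool', M.T@(np.array([.583,.3185,.034])-o['tcp_pos'])/.2)
save(f,'w3.png',(220,200,420,400),4)
for z in(.02,.01,-.004): print(z,pix(f,o['tcp_pos']+M@np.array([0,0,-z])))
E
```

```text
[ 0.51818899 -0.03073835  0.11803952] [1.77394836e-01 3.13477709e+00 1.01251911e-03] 0.02664122126046951 [ 0.36585469  0.49146307 -1.70632096]
[(0.65, [271.3, 221.0, 356.8, 314.9])]
to pocket tool [-0.12424433  1.77128874  0.42173788]
0.02 (np.float64(311.0873709604025), np.float64(293.9032007877121))
0.01 (np.float64(311.1770771414443), np.float64(280.8368162415829))
-0.004 (np.float64(311.28521340055295), np.float64(265.0859512679093))
```

View pics/w3.png

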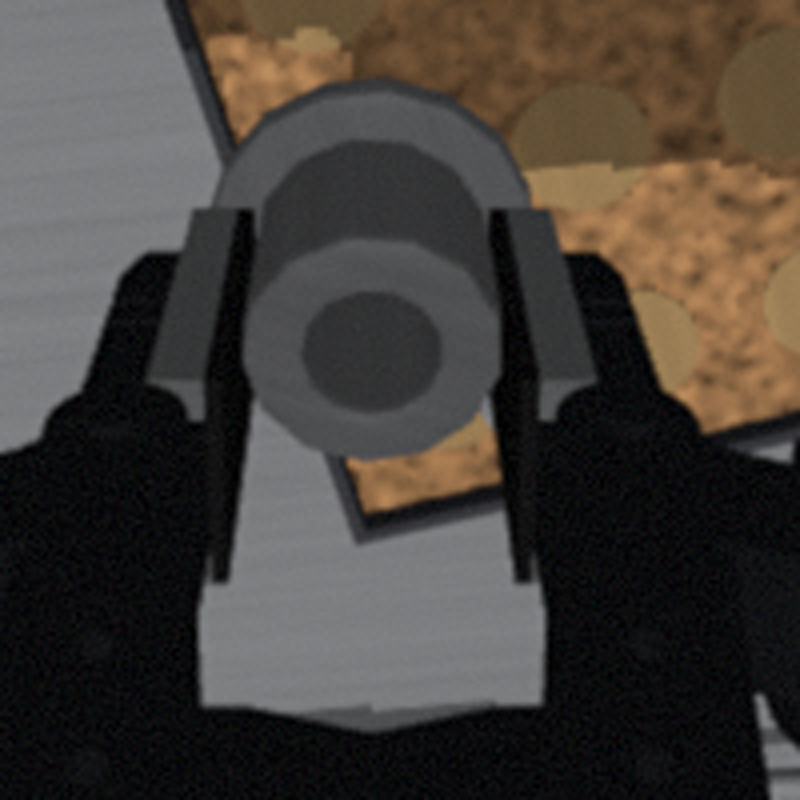

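The bush is gripped squarely, with its top ring at crop (372,350). I'll carry it to a viewing spot 40 mm past the pocket.

>>> play_rows --commands '[[[1,-0.17,0.884,0,0],[1,-0.17,0.884,0,0],[1,-0.17,0.884,0,0],[1,-0.17,0.884,0,0],[1,-0.17,0.884,0,0],[1,-0.17,0.884,0,0],[1,-0.17,0.884,0,0]]]'

```text
clock: 6.07
tcp_pos: [0.5705, 0.1412, 0.1154]
orientation: [-0.174, -3.134, 0.003]
contact_force: [-0.1, -1.1, -1.1]
grip_width: 0.0264
gripper_force: 40.0
```

>>> play_rows --commands '[[[1,-0.17,0.884,0,0],[1,-0.17,0.884,0,0],[1,-0.17,0.884,0,0],[1,-0.17,0.884,0,0],[1,-0.17,0.884,0,0],[1,-0.17,0.884,0,0],[1,-0.17,0.884,0,0],[1,-0.17,0.884,0,0]]]'

```text
clock: 6.73
tcp_pos: [0.6254, 0.3088, 0.1163]
orientation: [-0.183, -3.135, 0.005]
contact_force: [0.4, 0.7, -0.7]
grip_width: 0.0266
gripper_force: 40.0
```

```bash
python3 - <<'E'
from h import *
o=get_obs();print(o['tcp_pos'],o['orientation'],o['clock'])
f=grab('wrist')
M=R.from_rotvec(o['orientation']).as_matrix();print(M.round(4))
c=(220,60,420,260);save(f,'w4.png',c,4)
print([(x['score'],x['rect']) for x in viewer.trace(f,'gauge')[:1]])
for p in ([.583,.3185,.04],[.583,.3185,.034]): print(pix(f,p))
E
```

```text
[0.62542972 0.30881445 0.11633676] [-0.18328118 -3.1348802   0.00477633] 6.7333
[[-0.9932  0.1165 -0.0015]
 [ 0.1165  0.9932 -0.003 ]
 [ 0.0012 -0.0031 -1.    ]]
[(0.61, [222.7, 54.1, 410.2, 270.7])]
(np.float64(319.36909737749), np.float64(148.71711922588662))
(np.float64(319.2239148514819), np.float64(147.15219864476484))
```

View pics/w4.png

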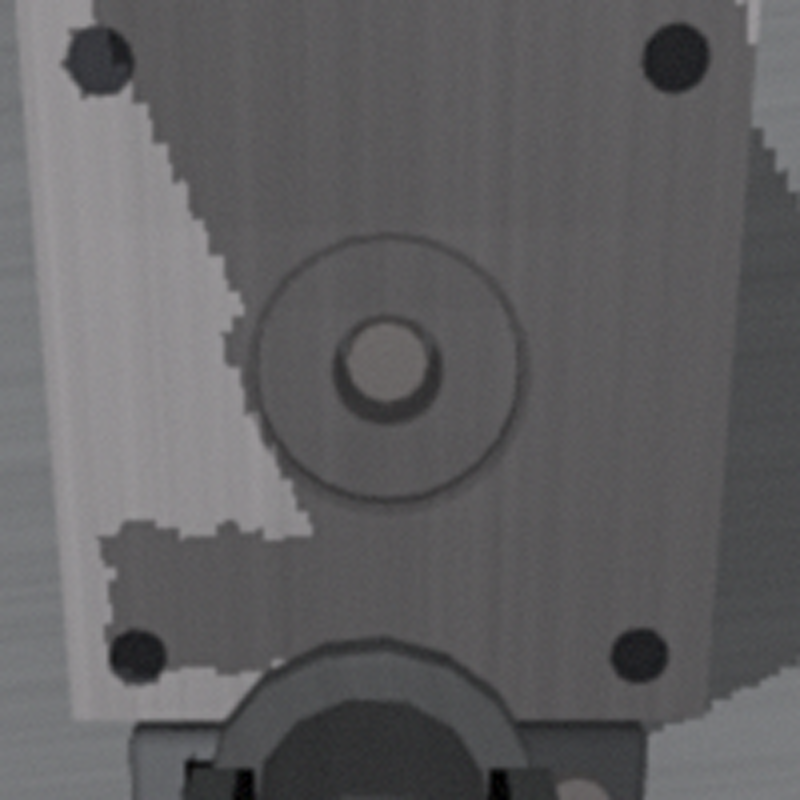

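Pocket rim centre is at crop (391,368), i.e. pixel (317.75,152). Its bore is at (387,370).

```bash
python3 - <<'E'
from h import *
f=grab('wrist');o=get_obs();M=R.from_rotvec(o['orientation']).as_matrix()
print(o['tcp_pos'])
for u,v,z in((317.75,152,.04),(316.8,152.5,.034)):
    p=toz(f,u,v,z); t=M.T@(p-o['tcp_pos']); print(p,t)
# held bush centre from earlier px, at 19mm above tcp
k=foc(f);H=np.array(f['hand_eye']);d=H[:3,:3]@np.array([(312.9-f['cx'])/k,-(287.4-f['cy'])/k,-1]);print(H[:3,3]+d*(-.019-H[2,3])/d[2])
E
```

```text
[0.62565586 0.30994455 0.11724172]
[0.58530587 0.31782058 0.04      ] [0.0409697  0.00323563 0.07724928]
[0.58665199 0.31711675 0.034     ] [0.03954928 0.00270035 0.08324956]
[ 0.00242946  0.00074348 -0.019     ]
```

>>> play_rows --commands '[[[1,0.19,0.006,0,0],[1,0.19,0.006,0.26,0],[1,0.19,0.006,0.26,0],[1,0.19,0.006,0.26,0],[1,0.19,0.006,0.26,0],[1,0.19,0.006,0.26,0]]]'

```text
clock: 7.38
tcp_pos: [0.5897, 0.3175, 0.0666]
orientation: [0.18, 3.134, 0.001]
contact_force: [0.2, 0.4, -0.8]
grip_width: 0.0268
gripper_force: 40.0
```

```bash
python3 - <<'E'
from h import *
f=grab('wrist');o=get_obs();M=R.from_rotvec(o['orientation']).as_matrix()
print(o['tcp_pos'],o['contact_force'])
b=o['tcp_pos']+M@np.array([.0024,.0008,.011]);print('bush',b, 'rem tool', M.T@(np.array([.5857,.3170,.034])-b)/.2)
E
```

```text
[0.58978844 0.31782588 0.06683515] [ 0.98188659 -0.01394052 -1.29526965]
bush [0.58752394 0.31890367 0.05583013] rem tool [ 0.00823825 -0.01061379  0.10911973]
```

>>> play_rows --commands '[[[1,0.007,-0.009,0.03,0],[1,0.007,-0.009,0.06,0],[1,0.007,-0.009,0.08,0],[1,0.007,-0.009,0.095,0],[1,0.007,-0.009,0.095,0]]]'

```text
clock: 7.85
tcp_pos: [0.5862, 0.3162, 0.0455]
orientation: [-0.178, -3.136, 0.001]
contact_force: [1.5, 0.2, -0.8]
grip_width: 0.0266
gripper_force: 39.9
```

>>> play_rows --commands '[[[1,0,0,0.008,0],[1,0,0,0.012,0],[1,0,0,0.012,0]]]'

```text
clock: 8.1
tcp_pos: [0.5864, 0.3163, 0.0452]
orientation: [-0.178, -3.136, 0.0]
contact_force: [-3.8, -2.2, 8.4]
grip_width: 0.0266
gripper_force: 40.8
```

Floor contact at the expected height, so the bush is seated. Releasing and rising.

>>> play_rows --commands '[[[-1,0,0,0,0],[-1,0,0,0,0],[-1,0,0,0,0],[-1,0,0,0,0],[-1,0,0,0,0],[-1,0,0,-0.2,0],[-1,0,0,-0.45,0],[-1,0,0,-0.65,0],[-1,0,0,-0.65,0],[-1,0,0,-0.65,0],[-1,0,0,-0.65,0]]]'

```text
clock: 9.02
tcp_pos: [0.5863, 0.3168, 0.1743]
orientation: [0.178, 3.136, 0.001]
contact_force: [0.1, -0.2, -0.4]
grip_width: 0.0853
gripper_force: 0.0
```

```bash
python3 - <<'E'
from h import *
o=get_obs();print(o['tcp_pos'],o['clock'])
f=grab('wrist');save(f,'w5.png',(220,120,420,270),4)
M=R.from_rotvec(o['orientation']).as_matrix();print(M.round(4))
print([(x['score'],x['rect']) for x in viewer.trace(f,'bush')[:1]])
for z in (.064,.04): print(pix(f,[.585,.317,z]))
E
```

```text
[0.58628282 0.3167571  0.17425284] 9.0167
[[-9.936e-01  1.129e-01  7.000e-04]
 [ 1.129e-01  9.936e-01  8.000e-04]
 [-7.000e-04  9.000e-04 -1.000e+00]]
[(0.82, [286.9, 165.1, 338.9, 212.5])]
(np.float64(311.75305563740636), np.float64(195.37248247201003))
(np.float64(311.78807410228205), np.float64(186.719205241076))
```

View pics/w5.png

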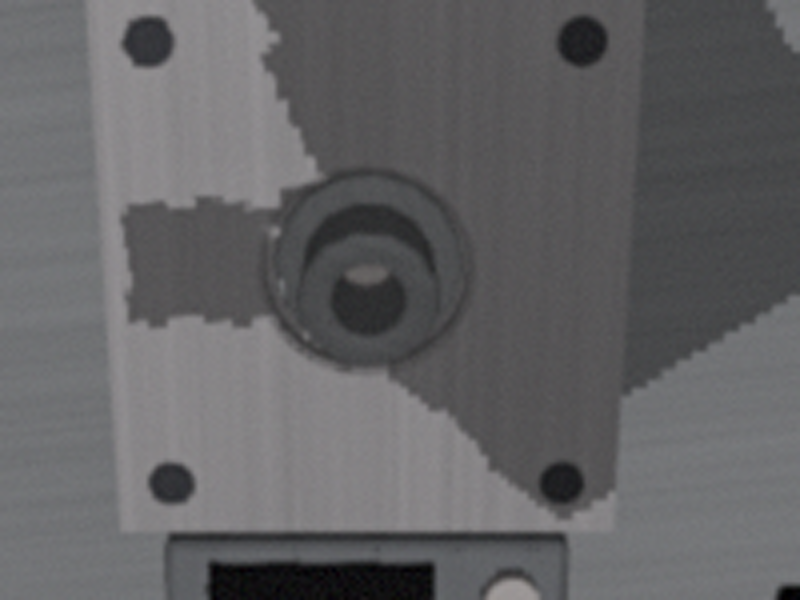

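The bush sits inside the pocket ring with its bore clear, top bore centre at (312.3,194.8), axis about (0.585,0.317). Now the stylus.

>>> play_rows --commands '[[[-1,-0.1,-1,-0.25,0.44],[-1,-0.1,-1,-0.25,0.44],[-1,-0.1,-1,-0.25,0.44],[-1,-0.1,-1,-0.25,0.44],[-1,-0.1,-1,-0.25,0.44],[-1,-0.1,-1,-0.25,0.44],[-1,-0.1,-1,-0.25,0.44],[-1,-0.1,-1,-0.25,0.44]]]'

```text
clock: 9.78
tcp_pos: [0.5827, 0.1158, 0.2225]
orientation: [-1.226, -2.89, 0.002]
contact_force: [-1.2, 0.7, -0.1]
grip_width: 0.0851
gripper_force: 0.0
```

```bash
cat > t.py <<'E'
from h import *
import sys
o=get_obs();M=R.from_rotvec(o['orientation']).as_matrix();p=np.array([float(x) for x in sys.argv[1:4]])
print(o['tcp_pos'].round(4),'yaw y',np.degrees(np.arctan2(M[1,1],M[0,1])).round(2),'rem units',(M.T@(p-o['tcp_pos'])/.2).round(4),'j7',o['joints'][6],o['clock'])
E
python3 t.py .578 -.345 .21
```

```text
[0.5827 0.1158 0.2225] yaw y 44.02 rem units [-1.6405 -1.6181  0.0639] j7 0.6570841950848206 9.7833
```

>>> play_rows --commands '[[[-1,-0.82,-0.81,0,0],[-1,-0.82,-0.81,0,0],[-1,-0.82,-0.81,0,0],[-1,-0.82,-0.81,0,0],[-1,-0.82,-0.81,0,0],[-1,-0.82,-0.81,0,0],[-1,-0.82,-0.81,0,0]]]'

```text
clock: 10.37
tcp_pos: [0.5794, -0.1204, 0.2231]
orientation: [-1.236, -2.888, 0.005]
contact_force: [-0.1, 0.2, 0.7]
grip_width: 0.0855
gripper_force: 0.0
```

>>> play_rows --commands '[[[-1,-0.82,-0.81,0,0.43],[-1,-0.82,-0.81,0,0.43],[-1,-0.82,-0.81,0,0.43],[-1,-0.82,-0.81,0,0.43],[-1,-0.82,-0.81,0,0.43],[-1,-0.82,-0.81,0,0.43],[-1,-0.82,-0.81,0,0.43],[-1,-0.82,-0.81,0,0.43],[-1,-0.82,-0.81,0,0.43]]]'

```text
clock: 11.12
tcp_pos: [0.5788, -0.3423, 0.2224]
orientation: [-2.11, -2.324, -0.001]
contact_force: [0.6, 0.2, 0.3]
grip_width: 0.0856
gripper_force: 0.0
```

```bash
python3 t.py .578 -.345 .21; python3 - <<'E'
from h import *
f=grab('wrist');save(f,'w6.png',(170,120,470,345),2.6)
print([(x['score'],x['rect']) for x in viewer.trace(f,'stylus')[:2]])
for z in (.13,.075): print(pix(f,[.578,-.345,z]))
E
```

```text
[ 0.5788 -0.3423  0.2224] yaw y 5.51 rem units [-0.013  -0.0052  0.0617] j7 0.8727876116742883 11.1167
[(0.9, [292.9, 165.4, 330.3, 216.2]), (0.58, [381.3, 180.6, 425.3, 230.3])]
(np.float64(310.95649146848615), np.float64(208.90390476104574))
(np.float64(311.34683934260033), np.float64(187.79742419501193))
```

View pics/w6.png

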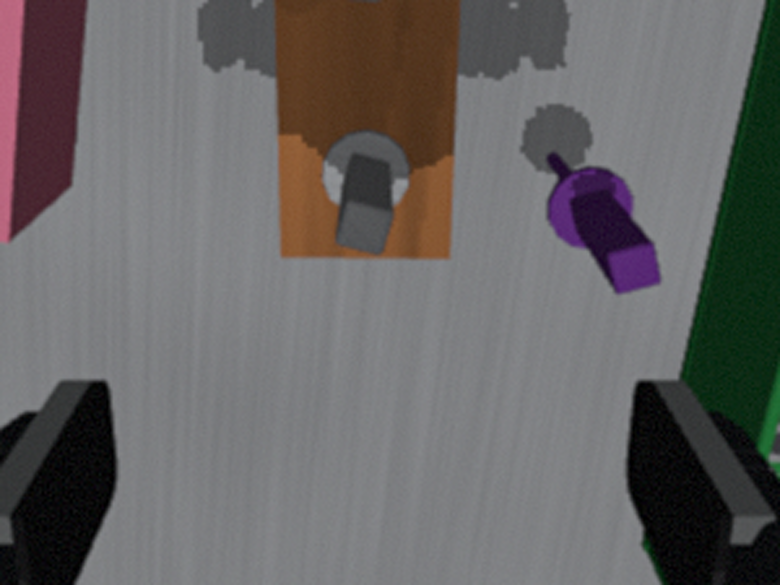

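The steel stylus's top is at crop (364,227), in the wooden stand; the purple look-alike at (590,205) stays clear. The handle is turned about 12°, so I'll align and descend.

>>> play_rows --commands '[[[-1,-0.008,-0.008,0,0.13],[-1,-0.008,-0.008,0.2,0.13],[-1,-0.008,-0.008,0.4,0.13],[-1,-0.008,-0.008,0.55,0.13],[-1,-0.008,-0.008,0.67,0.13],[-1,-0.008,-0.008,0.67,0.13],[-1,-0.008,-0.008,0.67,0.13]]]'

```text
clock: 11.8
tcp_pos: [0.5762, -0.3452, 0.0892]
orientation: [-2.339, -2.093, 0.0]
contact_force: [0.2, 0.1, 0.9]
grip_width: 0.0853
gripper_force: 0.0
```

>>> play_rows --commands '[[[1,0,0,0,0],[1,0,0,0,0],[1,0,0,0,0],[1,0,0,0,0],[1,0,0,0,0],[1,0,0,0,0],[1,0,0,0,0],[1,0,0,0,0],[1,0,0,0,0],[1,0,0,0,0]]]' --grip_force 60

```text
clock: 12.63
tcp_pos: [0.5764, -0.3474, 0.0906]
orientation: [2.343, 2.092, 0.001]
contact_force: [-0.8, 1.0, 4.9]
grip_width: 0.0134
gripper_force: 58.9
```

>>> play_rows --commands '[[[1,0,0,-0.1,0],[1,0,0,-0.25,0],[1,0,0,-0.4,0],[1,0,0,-0.55,0],[1,0,0,-0.6,0],[1,0,0,-0.6,0],[1,0,0,-0.6,0],[1,0,0,-0.6,0]]]'

```text
clock: 13.3
tcp_pos: [0.5753, -0.3461, 0.2077]
orientation: [-2.341, -2.09, 0.001]
contact_force: [0.2, -1.1, -0.9]
grip_width: 0.0134
gripper_force: 58.5
```

```bash
python3 t.py .5846 .3173 .21; python3 - <<'E'
from h import *
o=get_obs();print(o['contact_force'],o['gripper_force'],o['grip_width'])
f=grab('wrist');save(f,'w7.png',(220,170,420,370),3)
M=R.from_rotvec(o['orientation']).as_matrix();P=o['tcp_pos']
d=viewer.trace(f,'stylus')[:1];print([(x['score'],x['rect']) for x in d])
# stylus axis points assuming axis through tcp x=0,y=0
for n,z in (('top',-.044),('collar',.015),('tip',.080)): print(n,pix(f,P+M@np.array([0,0,z])))
E
```

```text
[ 0.5753 -0.3461  0.2077] yaw y -6.47 rem units [ 3.3012 -0.3279 -0.0058] j7 0.7084027756687367 13.3
[ 0.21046047 -1.1443136  -0.90541133] 58.547202944755554 0.013351392549209447
[(0.93, [283.7, 203.6, 344.1, 332.8])]
top (np.float64(312.00394185050004), np.float64(335.10638052591764))
collar (np.float64(312.2421565188188), np.float64(255.30305794778047))
tip (np.float64(312.3739037992101), np.float64(211.166939924395))
```

View pics/w7.png

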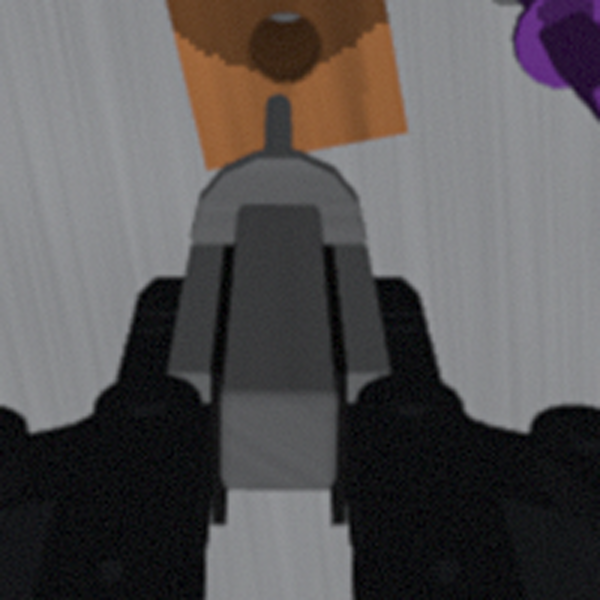

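```bash
python3 - <<'E'
from h import *
f=grab('wrist');k=foc(f);H=np.array(f['hand_eye'])
def ray(u,v,z):
    d=H[:3,:3]@np.array([(u-f['cx'])/k,-(v-f['cy'])/k,-1]);return (H[:3,3]+d*(z-H[2,3])/d[2]).round(4)
print('top',ray(313,170+146.5,-.0394),'tip',ray(313,204.3,.0856))
o=get_obs();M=R.from_rotvec(o['orientation']).as_matrix()
off=np.array([.003,.0005,0]);print('units',M.T@(np.array([.5846,.3173,.21])-o['tcp_pos']-M@off)/.2, M.round(3))
E
```

```text
top [ 0.0041  0.0003 -0.0394] tip [0.0031 0.0004 0.0856]
units [ 3.28776823 -0.3317089  -0.00591891] [[ 0.113  0.994 -0.003]
 [ 0.994 -0.113  0.001]
 [ 0.001 -0.003 -1.   ]]
```

>>> play_rows --commands '[[[1,0.9,-0.09,0,0],[1,0.9,-0.09,0,0],[1,0.9,-0.09,0,0],[1,0.9,-0.09,0,0],[1,0.9,-0.09,0,0],[1,0.9,-0.09,0,0],[1,0.9,-0.09,0,0]]]'

```text
clock: 14.03
tcp_pos: [0.5785, -0.1651, 0.2092]
orientation: [-2.34, -2.095, 0.001]
contact_force: [-0.8, -1.0, -1.0]
grip_width: 0.0129
gripper_force: 58.7
```

>>> play_rows --commands '[[[1,0.9,-0.09,0,0],[1,0.9,-0.09,0,0],[1,0.9,-0.09,0,0],[1,0.9,-0.09,0,0],[1,0.9,-0.09,0,0],[1,0.9,-0.09,0,0],[1,0.9,-0.09,0,0]]]'

```text
clock: 14.62
tcp_pos: [0.5812, 0.0135, 0.2097]
orientation: [2.343, 2.091, -0.002]
contact_force: [0.5, -0.7, -1.1]
grip_width: 0.0131
gripper_force: 58.7
```

>>> play_rows --commands '[[[1,0.9,-0.09,0,0],[1,0.9,-0.09,0,0],[1,0.9,-0.09,0,0],[1,0.9,-0.09,0,0],[1,0.9,-0.09,0,0],[1,0.9,-0.09,0,0],[1,0.9,-0.09,0,0]]]'

```text
clock: 15.2
tcp_pos: [0.5843, 0.1933, 0.2097]
orientation: [2.344, 2.089, -0.001]
contact_force: [-0.5, -1.8, -0.9]
grip_width: 0.013
gripper_force: 58.7
```

>>> play_rows --commands '[[[1,0.588,-0.06,0,0],[1,0.588,-0.06,0,0],[1,0.588,-0.06,0,0],[1,0.588,-0.06,0,0],[1,0.588,-0.06,0,0],[1,0.588,-0.06,0,0],[1,0.588,-0.06,0,0],[1,0.588,-0.06,0,0]]]'

```text
clock: 15.87
tcp_pos: [0.5858, 0.3105, 0.2103]
orientation: [2.348, 2.086, -0.0]
contact_force: [-0.2, -0.6, -1.1]
grip_width: 0.0132
gripper_force: 58.7
```

```bash
python3 - <<'E'
from h import *
o=get_obs();f=grab('wrist');save(f,'w8.png',(220,120,420,270),4)
M=R.from_rotvec(o['orientation']).as_matrix();print(o['tcp_pos'],M.round(4))
t=o['tcp_pos']+M@np.array([.0031,.0004,.0856]);print('tip',t,pix(f,t))
print('bush top',pix(f,[.5846,.3173,.064]),'rem units',M.T@(np.array([.5846,.3173,.02])-t)/.2)
E
```

```text
[0.58584271 0.31045988 0.21029212] [[ 1.174e-01  9.931e-01  5.000e-04]
 [ 9.931e-01 -1.174e-01 -6.000e-04]
 [-5.000e-04  5.000e-04 -1.000e+00]]
tip [0.58664356 0.31344338 0.12469079] (np.float64(312.96311370598335), np.float64(204.2474445152524))
bush top (np.float64(310.01471272379865), np.float64(177.4006086557674)) rem units [ 0.0182132  -0.01268646  0.52343826]
```

View pics/w8.png

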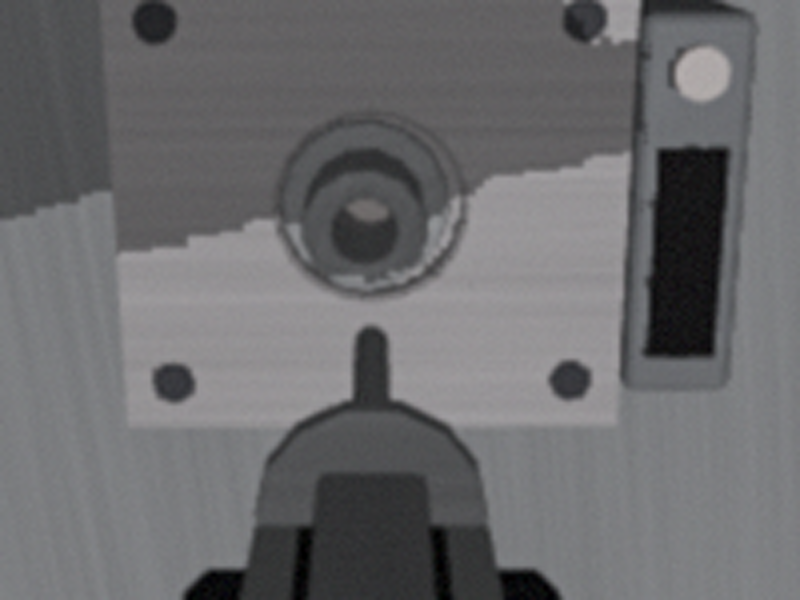

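The bush is seated with its bore top at (310.8,177.5), agreeing with the estimate. Lowering to just above the bore.

>>> play_rows --commands '[[[1,0.018,-0.01,0,0],[1,0.018,-0.01,0.1,0],[1,0.018,-0.01,0.2,0],[1,0.018,-0.01,0.27,0],[1,0.018,-0.01,0.27,0],[1,0.018,-0.01,0.27,0]]]'

```text
clock: 16.42
tcp_pos: [0.5829, 0.3172, 0.1554]
orientation: [-2.344, -2.092, 0.002]
contact_force: [-0.1, -0.6, -0.8]
grip_width: 0.0134
gripper_force: 58.7
```

```bash
python3 - <<'E'
from h import *
f=grab('wrist');o=get_obs();M=R.from_rotvec(o['orientation']).as_matrix()
t=o['tcp_pos']+M@np.array([.0031,.0004,.0856]);print(t,'rem units',M.T@(np.array([.585,.3173,.02])-t)/.2)
E
```

```text
[0.58443289 0.32047131 0.07083946] rem units [-0.01543956  0.00448943  0.25419916]
```

>>> play_rows --commands '[[[1,-0.014,0.004,0,0],[1,-0.014,0.004,0,0],[1,-0.014,0.004,0.04,0],[1,-0.014,0.004,0.08,0],[1,-0.014,0.004,0.12,0],[1,-0.014,0.004,0.12,0]]]'

```text
clock: 16.97
tcp_pos: [0.5823, 0.3144, 0.1295]
orientation: [-2.343, -2.092, 0.005]
contact_force: [-0.3, -0.3, -0.4]
grip_width: 0.0131
gripper_force: 58.7
```

```bash
python3 - <<'E'
from h import *
f=grab('wrist');o=get_obs();M=R.from_rotvec(o['orientation']).as_matrix()
t=o['tcp_pos']+M@np.array([.0031,.0004,.0856]);print(t,'rem units',M.T@(np.array([.585,.3173,.02])-t)/.2,o['contact_force'])
E
```

```text
[0.58330718 0.31733291 0.04472795] rem units [0.00098643 0.00869153 0.12362016] [-0.17717417  0.12968275  0.21948301]
```

>>> play_rows --commands '[[[1,0,0.006,0.03,0],[1,0,0.006,0.06,0],[1,0,0.006,0.09,0],[1,0,0.006,0.11,0],[1,0,0.006,0.125,0],[1,0,0.006,0.125,0],[1,0,0.006,0.125,0]]]'

```text
clock: 17.6
tcp_pos: [0.585, 0.3145, 0.1072]
orientation: [-2.343, -2.092, 0.0]
contact_force: [-1.1, 0.3, 3.1]
grip_width: 0.0131
gripper_force: 59.2
```

>>> play_rows --commands '[[[1,0,0,0.01,0],[1,0,0,0.016,0],[1,0,0,0.016,0],[1,0,0,0.016,0]]]'

```text
clock: 17.93
tcp_pos: [0.5851, 0.3145, 0.1041]
orientation: [-2.344, -2.092, -0.001]
contact_force: [-1.7, -1.0, 5.4]
grip_width: 0.0127
gripper_force: 59.6
```

```bash
python3 - <<'E'
from h import *
for i in range(3):
    f=grab('wrist');o=get_obs();M=R.from_rotvec(o['orientation']).as_matrix()
    print(o['tcp_pos']+M@np.array([.0031,.0004,.0856]),o['contact_force'],o['gripper_force'])
f=grab('wrist');save(f,'w9.png')
E
```

```text
[0.5857925  0.31757198 0.0185269 ] [-2.70203399 -0.88721254  5.00673922] 59.586825370788574
[0.58582553 0.31752625 0.01853043] [-2.18600041 -0.81267771  5.43350962] 59.58520710468292
[0.58582947 0.31759552 0.01855932] [-1.87628413 -0.36656698  5.27979505] 59.58642840385437
```

```bash
python3 -c "
from bench import r
print(r.hand_in())"
```

```text
the job is handed in; nothing more can be done
None
```

I handed the job in with the bush seated flange down in the gauge's pocket and released. The stylus was still gripped and holding the switch about 6–7 mm down, judging by tip height and push force; no verdict came back.

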